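# Turn the torch's battery carrier the right way round

## Robot

A 6-joint arm with a two-finger parallel gripper is mounted at the origin on the work surface. World frame = base frame: x ahead of the robot, y to its left, z up, the work surface at z = 0. Lengths are in m, angles in rad, forces in N, time in s.
With the tool pointing down it reaches from about 0.3 to 0.775 m from the base axis. Payload 14.6 kg.
Tool frame: the origin (TCP) lies on the front face of the gripper's body, between the roots of the fingers; the fingertips stand 97 mm ahead of it and the grasp point (between the pads) lies 78 mm ahead of it; z points along the fingers, x is the direction in which the jaws open and shut, and the axes are right-handed (so a half turn about z gives the same grasp; the last joint's range is limited). The gripper opens to 94 mm and grips with 3 to 60 N. Pads are 16 mm wide; open, the fingers measure 119 mm over their backs; the gripper's body (75 mm by 177 mm) begins 78 mm behind the grasp point.
Start: joints at [-0.067, 0.3, 1.521, -0, 1.321, -0.067], TCP at [0.55, -0, 0.303] pointing down, gripper open.
Joint ranges: [-3.03, 3.03], [-0.79, 2.21], [0.23, 2.52], [-1.04, 4.18], [0, 3.07], [-2.55, 2.55]. Speed limits (rad/s): [2.22, 2.22, 2.57, 3.14, 3.14, 3.14].

## Interface

Orientations are given as [roll, pitch, yaw] about the fixed x, y, z axes, in that order (R = Rz(yaw) Ry(pitch) Rx(roll)).
In Python, from station import sensors, camera, ctrl gives the robot as it stands.
- The arm moves only by the tool move_arm, never from a script. Its argument "rows" is text: rows parted by semicolons, each of 6 numbers parted by spaces: the shift along the tool's x, y, z in mm, then the turn, a rotation vector about the tool's x, y, z in rad. In form: x y z wx wy wz; .... A call has 1 to 20 rows; each row shifts and turns the pose as measured when the row begins, along the tool's axes as they then stand; what a row does not reach is not made up. A row lasts 1/8 s, in which the tool goes at most 62.5 mm and 10.7 degrees, less where a joint would pass 70% of its speed; a pose out of reach is approached as far as the arm can. A call with a gripper value outside its range is refused whole. "grip" is the opening, from -1 (shut) to 1 (fully open), set as the call begins (left out, the last holds). The fingers move at their own pace and stop on an object; "newtons" is the grip in N (left out, the last holds). Time passes only in rows, so rows that do not move let the fingers close. It gives the time, the measured TCP pose, the force and the opening at its end, in the units of the state.
- sensors.get_obs(): the state, without advancing time (a new reading comes with each control period).
- camera(name): name is "scene" or "side" or "wrist"; returns a dict with "color" (400x640x3 uint8, blue, green, red), "z_map" (400x640 float32, m along the optical axis (not along the pixel's ray), 0 where there is no reading), "mtx" (3x3 intrinsics, pixels), "position" and "attitude" of the camera in the world; the wrist camera has in their place "hand_eye" (4x4, takes a point from camera to tool coordinates, whose origin is the TCP and whose axes are the tool frame's). Camera axes: x right, y down, z forward; pixel columns grow to the right and rows downward; lengths in m; the calibration is good to about 2 mm. A picture is of the moment at which its call begins: read the wrist's pose just before it.
- ctrl.hand_in(): hands the job in, once; it reports no verdict.
The state is a dict: "time_s": time; "qpos": joint angles; "joint_vel": joint speeds; "tau": joint torques, N m; "ee_pos": TCP position; "eef_rot": TCP orientation; "force": force on the tool from outside, world axes, zero at the start; "moment": the same for the moment, N m; "grip_width": finger opening in m.
Only numpy, scipy, OpenCV 4.12 (cv2) and the standard library are available. Lean on these libraries where they do the work, as an engineer would, in place of code of your own. Each camera call takes 0.05 s, during which the arm holds its last target.

## Task

The grey torch lying on the shelf does not light because its battery carrier was put in back to front. Lift the carrier clear of the open battery bay by its grip, turn it half round so that the end with the two brass contacts faces the lamp, lower it fully home without dropping it, and swing the cover shut. Leave the glass jar and the pocket mirror where they are.

Things in the scene. Friction and masses are not known exactly. Their poses are not given: they have to be found in the camera images.
- torch: Loose grey plastic hand torch, 0.5 kg, lying on its side, bay open upwards. Origin: on its underside below the bay's centre. +y: along the beam to the round lamp head (84 mm diameter, y = 72 to 136 mm); +x: to the side with the carrying handle (out to x = 88, up to z = 44 mm); -x: to the cover's hinge; +z up. Box-shaped body 84 (x) x 144 (y) x 50 mm high.
- bay_floor (a point): Centre of the bay's floor, 12 mm above the torch's underside; axes of the torch. The bay is 65 (x) x 125 (y) mm and 38 mm deep up to the rim, with a 5 mm wide 45-degree bevel round its mouth. The carrier has 1.5 mm of play in it on each side. Two brass contact blades stand at its lamp end.
- bay_contacts (a point): Point at the lamp end of the bay where carrier_contacts lies when the carrier is seated the right way round: 61 mm along the torch's +y from the bay's centre, 30 mm above the bay's floor.
- carrier_grip (a point): Centre of the grip of the loose black battery carrier (four steel C cells, 0.32 kg): an upright plate 46 mm wide (x), 12 mm thick (y), from 17 mm below this point to 12 mm above it. Seated, its top is 23 mm above the bay's rim. The carrier is 62 (x) x 122 (y) mm, its underside 49 mm below this point, cells and end boards reach to 15 mm below it. +y: to its end with the brass contacts.
- carrier_contacts (a point): Middle of the carrier's contact end, on its outer face between the two brass plates (they fold over its top): 61 mm along the carrier's +y from the grip's centre, 19 mm below it. At the start this end is the one away from the lamp; seated rightly, the carrier's axes are those of the torch.
- cover_hinge (a point): Middle of the cover's hinge axis, which runs along the torch's y at torch frame x = -42, z = 50 mm, the height of the bay's rim. Axes of the torch.
- cover_edge (a point): Middle of the outer edge of the cover's free side. The cover is a grey domed lid, 84 mm from hinge to free side, 144 mm long (y), 29 mm deep outside, hollow inside, 3 mm walls. This point is 84 mm out from the hinge and 29 mm along the cover's outward normal (shut: torch frame x = 42, z = 79 mm).
- cover (a joint): Opening angle of the cover (rad): 0 shut on the rim, 1.57 upright, growing as it swings up and over to the torch's -x side, stop at 2.3. The hinge is a little stiff: the cover stays where it is left at any angle and less than 0.1 N m moves it; no spring or catch, so it must be pushed all the way down.
- jar: Glass jar with steel screw-top lid, 76 mm in diameter, 115 mm high, standing on the shelf; origin at the centre of its underside. Not to be disturbed.
- mirror: Folded round steel pocket mirror lying on the shelf, 72 mm in diameter, 11 mm thick; origin at the centre of its underside. Not to be disturbed.

How it is judged:
On the way, in this order (a step that is already met when the one before it is completed fails the run):
1. the carrier is lifted clear of the bay (its underside above the rim) (z of carrier_grip in the frame of torch above 0.103 m), for 0.1 s.
2. the carrier is fully down in the bay with its brass contacts at the lamp end (distance between carrier_contacts and bay_contacts below 0.005 m and z of carrier_grip in the frame of torch below 0.064 m), for 0.2 s.
At the end, for the whole second after the job is handed in: The carrier lies in the bay with its contact end at the lamp end (contacts within 5 mm of their place, carrier no more than 3 mm above its seat), the cover is shut (under 0.06 rad, a gap of 5 mm at its free side), and the torch lies flat (within 0.06 rad) and still on the shelf (all of step 2 and value of joint cover below 0.06 rad and angle between torch's own z axis and vertical below 0.06 rad and linear speed of torch below 0.02 m/s and height (world z) of torch above -0.005 m); the robot touches nothing.
It fails at once if the jar is pushed aside (over 30 mm) (distance of jar from where it was at the start of the episode above 0.03 m).
It fails at once if the pocket mirror is pushed aside (over 30 mm) (distance of mirror from where it was at the start of the episode above 0.03 m).
It fails at once if the carrier is dropped or flung (faster than 0.9 m/s) (linear speed of carrier above 0.9 m/s).
It also fails if it takes over 69 s, if anything falls off the work surface, if the arm or the gripper's body presses on something with over 40 N, if the wrist force passes 120 N, or if a joint passes its speed limit or range.

## Working session

There is one attempt and no reset: what is moved stays moved. The work goes in short steps, Python scripts to look and compute and a tool call to move; the robot and the scene stay as the last step left them, time stands still between calls to the robot, and variables do not carry over. Pictures are saved under pics/ and viewed, and the job is handed in when it is done.

Besides the shell and the picture viewer there is one more tool, called after "Call:" by a JSON object that holds its "api" and its "payload", one argument or row to a line. move_arm: Moves the arm, as the interface text tells. Its arguments: {"type":"object","properties":{"rows":{"type":"string"},"grip":{"type":"number"},"newtons":{"type":"number"}},"required":["rows"]}

```bash
ls; mkdir -p pics; cat > h.py <<'E'
import numpy as np, cv2
from scipy.spatial.transform import Rotation as R
from station import sensors, camera, ctrl
def T(p,r):
    M=np.eye(4); M[:3,:3]=R.from_euler('xyz',r).as_matrix() if np.size(r)==3 else (np.array(r) if np.shape(r)==(3,3) else R.from_quat(r).as_matrix()); M[:3,3]=p; return M
def tcp():
    o=sensors.get_obs(); return T(o['ee_pos'],o['eef_rot']),o
def cloud(name):
    Tt,o=tcp(); c=camera(name)
    M=Tt@np.array(c['hand_eye']) if name=='wrist' else T(c['position'],c['attitude'])
    z=c['z_map']; v,u=np.indices(z.shape); K=c['mtx']
    P=np.stack([(u-K[0,2])/K[0,0]*z,(v-K[1,2])/K[1,1]*z,z],-1)
    W=P@M[:3,:3].T+M[:3,3]; W[z==0]=np.nan
    return c['color'],W,M
E
python3 - <<'E'
from h import *
print(sensors.get_obs())
for n in ['scene','side','wrist']:
    c=camera(n); print(n,c['mtx'].tolist(),{k:c[k] for k in c if k in('position','attitude','hand_eye')})
    cv2.imwrite(f'pics/{n}0.png',c['color'])
E
```

```text
pics
{'time_s': 0.0, 'qpos': array([-6.66132844e-02,  3.00439251e-01,  1.52159259e+00, -1.00252396e-05,
        1.32071646e+00, -6.66302013e-02]), 'joint_vel': array([ 0.00047394,  0.00162166, -0.00027117, -0.00057953, -0.00095833,
        0.00150826]), 'tau': array([-1.53750298e-03, -5.31805658e+01, -3.52735734e+01,  7.07558286e-02,
        2.43994006e-02, -4.79655944e-05]), 'ee_pos': array([ 5.49840028e-01, -1.25618134e-06,  3.02098872e-01]), 'eef_rot': array([-3.14152540e+00,  1.15372935e-03,  1.94423370e-05]), 'force': array([ 0.9826105 , -0.28513261, -0.55424969]), 'moment': array([0.03974932, 0.03674866, 0.0205196 ]), 'grip_width': 0.09346514315370259}
scene [[420.21987371858245, 0.0, 312.15168646719235], [0.0, 420.21987371858245, 194.03476480122666], [0.0, 0.0, 1.0]] {'position': array([ 1.43650544, -0.07222889,  0.8651032 ]), 'attitude': array([-2.297854  ,  0.00398657,  1.4767014 ])}
side [[439.21858870269864, 0.0, 321.90665868494943], [0.0, 439.21858870269864, 196.95775820647967], [0.0, 0.0, 1.0]] {'position': array([ 0.30785186, -0.66037148,  0.88234727]), 'attitude': array([-2.44374927,  0.00684704, -0.38348957])}
wrist [[275.88385471416467, 0.0, 325.9397048602921], [0.0, 275.88385471416467, 202.4978362589255], [0.0, 0.0, 1.0]] {'hand_eye': array([[ 9.99999817e-01,  5.92268485e-04,  1.23148370e-04,
         5.33399569e-04],
       [-6.03142417e-04,  9.60492711e-01,  2.78304489e-01,
        -8.20765730e-02],
       [ 4.65478665e-05, -2.78304512e-01,  9.60492892e-01,
        -8.17612367e-02],
       [ 0.00000000e+00,  0.00000000e+00,  0.00000000e+00,
         1.00000000e+00]])}
```

View pics/scene0.png

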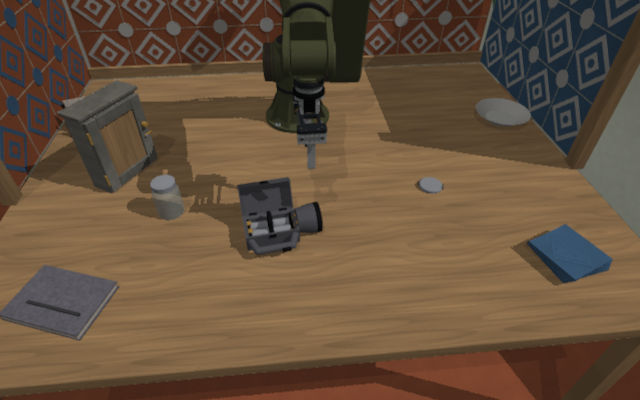

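View pics/side0.png

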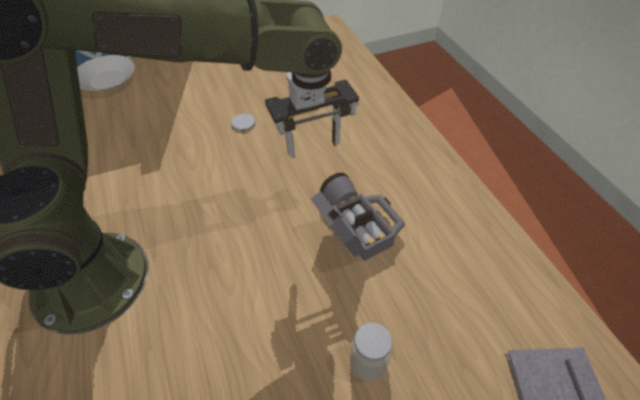

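View pics/wrist0.png

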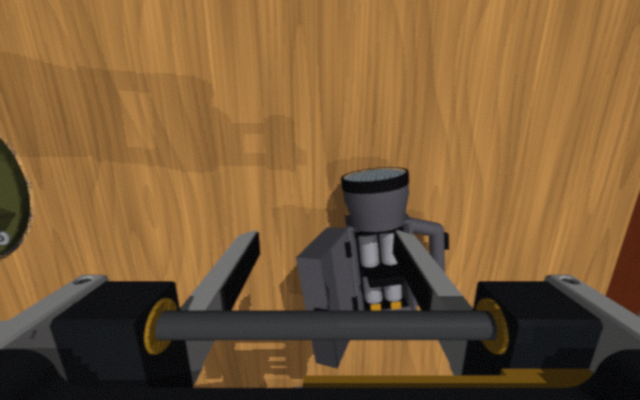

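Torch lies with the lamp towards +y (scene picture, lamp at about (318,217), bay at (270,228)), and the hinge is towards the robot. The jar is at (167,195) and the mirror at (431,185). I'll build a height map from the clouds.

```bash
python3 - <<'E'
from h import *
tot={}
for n in ['scene','side','wrist']:
    col,W,M=cloud(n); tot[n]=W; np.save(f'W_{n}.npy',W); np.save(f'C_{n}.npy',col)
    print(n,M[:3,3])
for n,W in tot.items():
    q=W.reshape(-1,3); q=q[~np.isnan(q[:,0])]
    # table height near the torch
    m=(abs(q[:,0]-.6)<.25)&(abs(q[:,1]+.1)<.25)&(q[:,2]<.01)
    print(n,'table',np.median(q[m,2]),q[m,2].std())
# fused top-down maps 2mm cell -> 3px ; x up, y left
x0,x1,y0,y1=.5,.8,-.3,.1; s=2000
for n in tot:
    W=tot[n]; col=np.load(f'C_{n}.npy')
    img=np.zeros((600,800,3),np.uint8); hm=np.full((600,800),-1.)
    q=W.reshape(-1,3); c=col.reshape(-1,3); ok=(q[:,2]<.2)
    q=q[ok];c=c[ok]; o=np.argsort(q[:,2]); q=q[o]; c=c[o]
    for p,cc in zip(q,c):
        if x0<p[0]<x1 and y0<p[1]<y1:
            a=int((x1-p[0])*s); b=int((y1-p[1])*s); cv2.circle(img,(b,a),2,tuple(int(k) for k in (cv2.applyColorMap(np.uint8([[np.clip(p[2]/.15,0,1)*255]]),cv2.COLORMAP_JET)[0,0])),-1)
    for i in range(0,800,100): cv2.line(img,(i,0),(i,599),(90,90,90),1)
    for i in range(0,600,100): cv2.line(img,(0,i),(799,i),(90,90,90),1)
    cv2.imwrite(f'pics/top_{n}.png',img)
col=np.load('C_side.npy'); cv2.imwrite('pics/side_crop.png',cv2.resize(col[160:280,270:430],None,fx=5,fy=5,interpolation=cv2.INTER_CUBIC))
col=np.load('C_scene.npy'); cv2.imwrite('pics/scene_crop.png',cv2.resize(col[165:265,215:345],None,fx=6,fy=6,interpolation=cv2.INTER_CUBIC))
E
```

```text
scene [ 1.43650544 -0.07222889  0.8651032 ]
side [ 0.30785186 -0.66037148  0.88234727]
wrist [0.55050375 0.08207688 0.38417138]
scene table -0.001297076135388986 0.28071231997394525
side table 0.0009924217546073977 0.0016383957536651773
wrist table -0.00032418017855365133 0.0007972416025274711
```

View pics/top_scene.png

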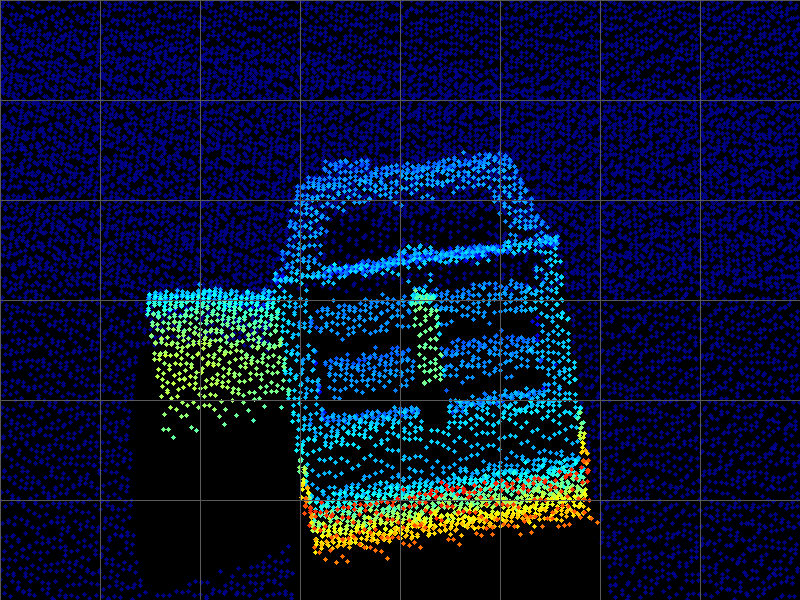

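View pics/top_side.png

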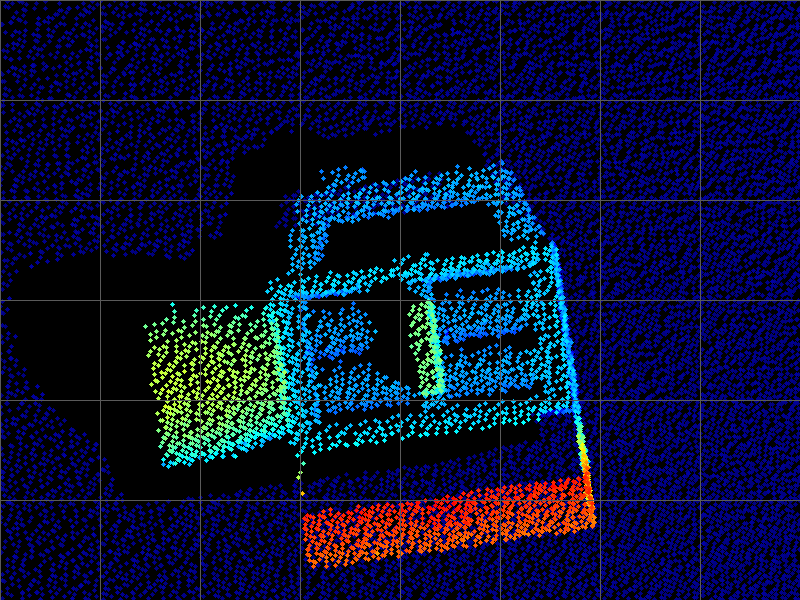

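View pics/side_crop.png

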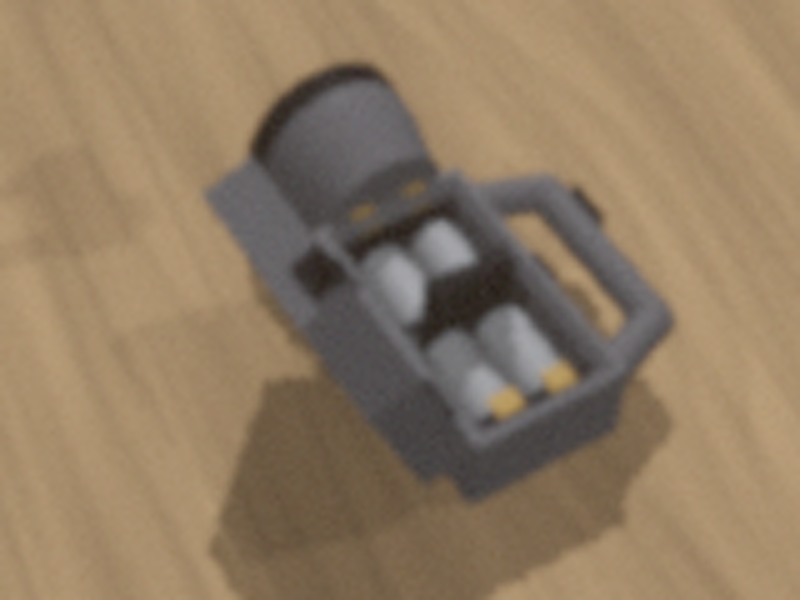

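View pics/scene_crop.png

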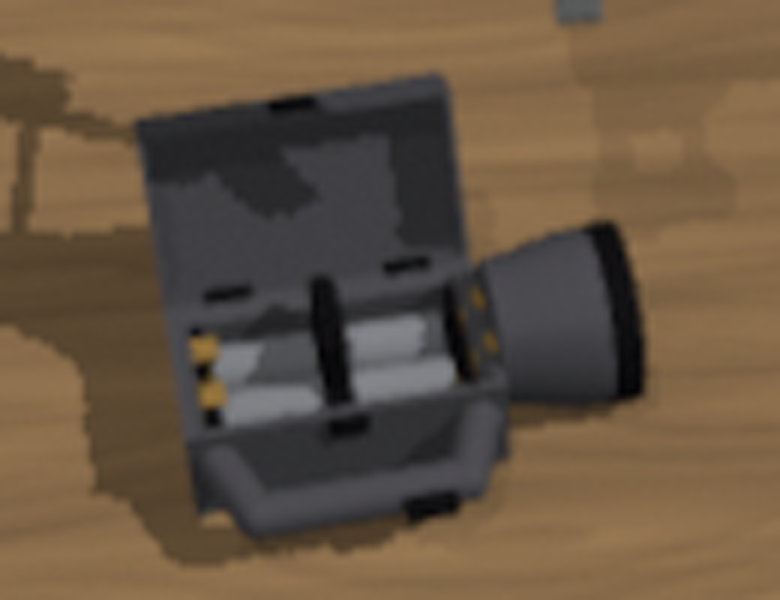

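View pics/top_wrist.png

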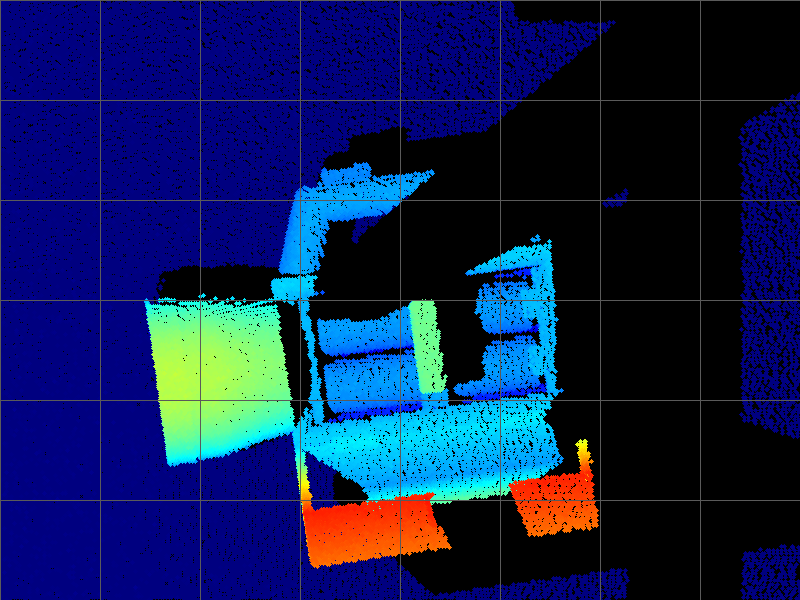

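```bash
python3 - <<'E'
from h import *
for n in ['scene','side','wrist']:
    W=np.load(f'W_{n}.npy').reshape(-1,3); W=W[~np.isnan(W[:,0])]
    off={'scene':-.0013,'side':.001,'wrist':-.0003}[n]; W=W-[0,0,off]
    g=W[(abs(W[:,0]-.63)<.035)&(abs(W[:,1]+.114)<.018)&(W[:,2]>.066)&(W[:,2]<.085)]
    r=cv2.minAreaRect((g[:,:2]*1000).astype(np.float32)); print(n,'grip',len(g),np.median(g[:,2]),r, r[2])
    if n!='scene':
        lo,hi=np.percentile(g[:,2],[50,99]); print(lo,hi)
    # rim points z .046-.052
    m=W[(W[:,0]>.54)&(W[:,0]<.69)&(W[:,1]>-.19)&(W[:,1]<-.03)&(abs(W[:,2]-.050)<.003)]
    print('rim rect',cv2.minAreaRect((m[:,:2]*1000).astype(np.float32)))
    # lamp: z>.06
    m=W[(W[:,0]>.55)&(W[:,0]<.67)&(W[:,1]>-.04)&(W[:,1]<.05)&(W[:,2]>.02)]
    print('lamp y max',np.percentile(m[:,1],99.5),'zmax',m[:,2].max())
    # cover in coords of the torch guess
    th=.17; Rz=np.array([[np.cos(th),-np.sin(th)],[np.sin(th),np.cos(th)]]); c=np.array([.631,-.1145])
    L=(W[:,:2]-c)@Rz
    k=(abs(L[:,1])<60)&(abs(L[:,1])<.065)&(L[:,0]<-.03)&(L[:,0]>-.15)&(W[:,2]>.03)
    h=np.c_[L[k,0],W[k,2]]
    for z in np.arange(.03,.16,.01):
        s=h[(h[:,1]>=z)&(h[:,1]<z+.01)]
        if len(s): print('  z%.3f n%d x %.4f..%.4f med %.4f'%(z,len(s),*np.percentile(s[:,0],[2,98]),np.median(s[:,0])))
W=np.load('W_scene.npy').reshape(-1,3); W=W[~np.isnan(W[:,0])]
Wi=np.load('W_scene.npy')
print('jar',Wi[185,163],'mirror',Wi[185,431])
m=W[(W[:,0]>.4)&(W[:,0]<.8)&(W[:,1]>-.45)&(W[:,1]<-.23)&(W[:,2]>.105)&(W[:,2]<.13)];print('jar lid',m.mean(0),m.min(0),m.max(0))
E
```

```text
scene grip 61 0.0732683933509091 ((631.8602294921875, -113.98368835449219), (46.72304153442383, 11.775972366333008), 6.364290714263916) 6.364290714263916
rim rect ((614.9381713867188, -114.85733795166016), (124.85636901855469, 149.50067138671875), 11.096549034118652)
lamp y max 0.0485067539600261 zmax 0.5184616154922647
  z0.030 n80 x -0.0385..-0.0314 med -0.0349
  z0.040 n392 x -0.0748..-0.0317 med -0.0565
  z0.050 n295 x -0.0788..-0.0359 med -0.0710
  z0.060 n161 x -0.0843..-0.0737 med -0.0789
  z0.070 n176 x -0.0887..-0.0771 med -0.0833
  z0.080 n175 x -0.0934..-0.0817 med -0.0875
  z0.090 n165 x -0.0982..-0.0864 med -0.0923
  z0.100 n128 x -0.1007..-0.0905 med -0.0956
  z0.110 n47 x -0.1048..-0.0916 med -0.0996
  z0.120 n138 x -0.0950..-0.0759 med -0.0814
  z0.130 n6 x -0.0792..-0.0724 med -0.0768
side grip 106 0.07241647521035016 ((625.6008911132812, -113.05992889404297), (45.035125732421875, 13.834449768066406), 10.41740608215332) 10.41740608215332
0.07241647521035016 0.07596984213771354
rim rect ((626.3318481445312, -108.03021240234375), (94.27487182617188, 159.112548828125), 
[... 865 characters left out ...]
p y max 0.03512345606427948 zmax 0.344612721672728
  z0.030 n81 x -0.0361..-0.0300 med -0.0315
  z0.040 n1468 x -0.0731..-0.0325 med -0.0580
  z0.050 n776 x -0.0778..-0.0396 med -0.0491
  z0.060 n213 x -0.0826..-0.0770 med -0.0798
  z0.070 n11 x -0.0827..-0.0807 med -0.0816
  z0.080 n1 x -0.0781..-0.0781 med -0.0781
  z0.090 n9 x -0.0796..-0.0657 med -0.0730
  z0.100 n7 x -0.0786..-0.0713 med -0.0752
  z0.110 n596 x -0.1060..-0.0917 med -0.0993
  z0.120 n1008 x -0.0949..-0.0765 med -0.0851
jar [ 0.51811552 -0.40215936  0.11429697] mirror [0.47362004 0.38904626 0.01011269]
jar lid [ 0.50996687 -0.40458054  0.11328042] [ 0.47222713 -0.43755525  0.10514633] [ 0.5410451  -0.37274438  0.11836076]
```

Call:
{"api": "move_arm", "payload": {
  "rows": "26 38 0 0 0 0; 26 38 0 0 0 0; 25 37 0 0 0 0; 0 0 0 0 0 -0.18; 0 0 0 0 0 -0.18; 0 0 0 0 0 -0.18; 0 0 0 0 0 -0.18; 0 0 0 0 0 -0.18; 0 0 0 0 0 -0.18; 0 0 0 0 0 -0.18; 0 0 0 0 0 -0.18; 0 0 0 0 0 -0.18; 0 0 0 0 0 -0.1; 0 0 0 0 0 0",
  "grip": 0
}}

```text
time_s: 2.05
ee_pos: [0.6292, -0.1169, 0.2998]
eef_rot: [-3.138, -0.002, 1.777]
force: [-0.4, -0.3, 0.6]
grip_width: 0.0466
```

```bash
python3 - <<'E'
from h import *
Tt,o=tcp(); print(o['ee_pos'],o['eef_rot'],o['qpos'],o['grip_width'],o['time_s'])
col,W,M=cloud('wrist'); np.save('W_wrist.npy',W); cv2.imwrite('pics/wrist1.png',col)
W=W.reshape(-1,3); W=W[~np.isnan(W[:,0])]
m=W[(abs(W[:,0]-.627)<.3)&(abs(W[:,1]+.11)<.3)&(W[:,2]<.01)]; print('table',np.median(m[:,2]))
g=W[(abs(W[:,0]-.627)<.035)&(abs(W[:,1]+.114)<.018)&(W[:,2]>.066)&(W[:,2]<.085)]
print(len(g),cv2.minAreaRect((g[:,:2]*1000).astype(np.float32)),np.median(g[:,2]))
E
```

```text
[ 0.62919469 -0.11688878  0.29981608] [-3.13780348e+00 -2.03695390e-03  1.77654872e+00] [-2.40957840e-01  5.07708235e-01  1.23913463e+00  2.03126582e-04
  1.39904711e+00 -2.01754556e+00] 0.046638747604759126 2.05
table -0.00025917039625006355
397 ((627.6365356445312, -115.12043762207031), (45.568851470947266, 12.021649360656738), 7.609684467315674) 0.07259645892144234
```

View pics/wrist1.png

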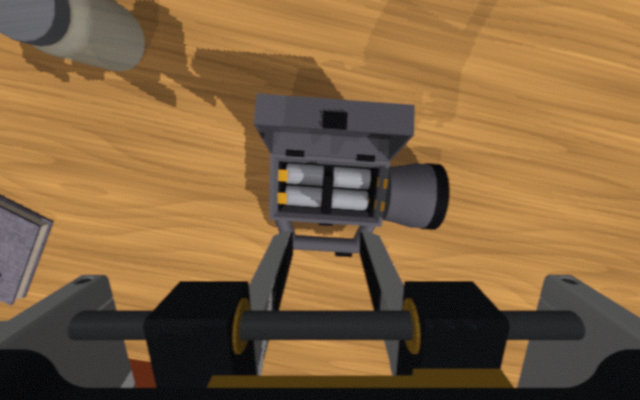

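```bash
python3 - <<'E'
from h import *
W=np.load('W_wrist.npy').reshape(-1,3); W=W[~np.isnan(W[:,0])]
g=W[(abs(W[:,0]-.627)<.035)&(abs(W[:,1]+.114)<.018)&(W[:,2]>.066)&(W[:,2]<.085)]
u,s,v=np.linalg.svd(g[:,:2]-g[:,:2].mean(0)); print('grip PCA',np.degrees(np.arctan2(v[0,1],v[0,0])),g[:,:2].mean(0))
Wn=np.load('W_side.npy').reshape(-1,3);Ww=W
for nm,Q in (('side',Wn),('wrist',W)):
    th=.15; c=np.array([.6273,-.1145]); Rz=np.array([[np.cos(th),-np.sin(th)],[np.sin(th),np.cos(th)]])
    L=np.c_[(Q[:,:2]-c)@Rz,Q[:,2]]
    # rim handle-side: outer edge as function of y
    for name,sel in (('rim+x',(L[:,0]>.028)&(L[:,0]<.05)&(abs(L[:,1])<.05)&(abs(L[:,2]-.050)<.004)),('end -y rim',(L[:,1]<-.058)&(L[:,1]>-.085)&(abs(L[:,0])<.03)&(abs(L[:,2]-.05)<.004))):
        P=L[sel]
        if len(P)<20: print(nm,name,len(P)); continue
        a=1 if name=='rim+x' else 0
        f=np.polyfit(P[:,a],P[:,1-a],1); print(nm,name,len(P),'slope',f,np.percentile(P[:,1-a],[1,99]))
E
```

```text
grip PCA 7.459179442757632 [ 0.62668671 -0.11534183]
side rim+x 164 slope [0.01171206 0.03724315] [0.03133224 0.04499965]
side end -y rim 90 slope [ 0.01357069 -0.06535367] [-0.06978152 -0.05850034]
wrist rim+x 589 slope [0.01064915 0.03903511] [0.03411673 0.0461983 ]
wrist end -y rim 430 slope [ 0.00640893 -0.06633302] [-0.07188133 -0.05843399]
```

Call:
{"api": "move_arm", "payload": {
  "rows": "2 -2 30 0 0 0.06; 0 0 35 0 0 0; 0 0 35 0 0 0; 0 0 25 0 0 0; 0 0 10 0 0 0; 0 0 0 0 0 0; 0 0 0 0 0 0"
}}

```text
time_s: 2.98
ee_pos: [0.627, -0.1153, 0.1631]
eef_rot: [-3.141, -0.0, 1.698]
force: [0.3, 0.1, 0.5]
grip_width: 0.0471
```

```bash
python3 - <<'E'
from h import *
col,W,M=cloud('side'); np.save('W_side1.npy',W); cv2.imwrite('pics/side1.png',cv2.resize(col[100:280,230:470],None,fx=3,fy=3))
col,W,M=cloud('scene'); cv2.imwrite('pics/scene1.png',cv2.resize(col[100:280,170:410],None,fx=3,fy=3))
E
```

```text
(no output)
```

View pics/side1.png

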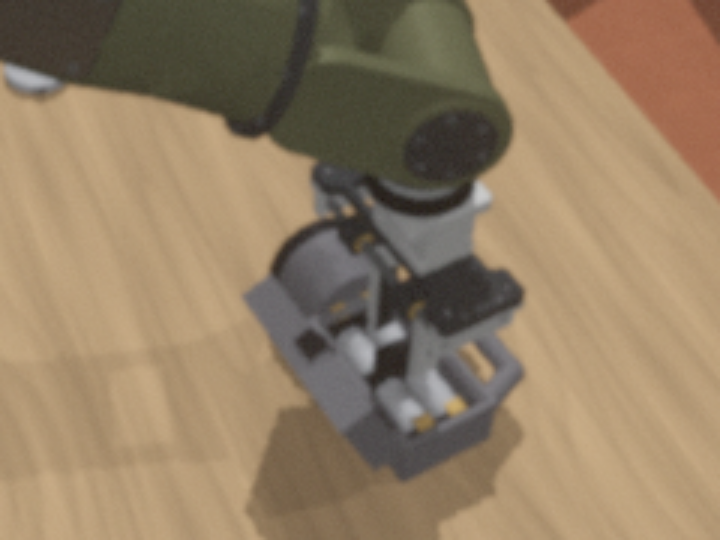

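View pics/scene1.png

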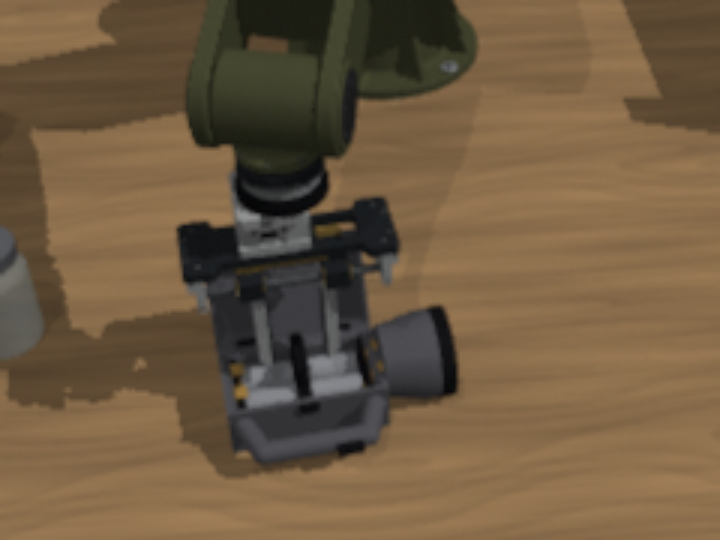

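The fingers stand on both sides of the black plate (scene crop, plate at about (300,365), fingers at 262 and 333). Going down and gripping.

Call:
{"api": "move_arm", "payload": {
  "rows": "0 0 12 0 0 -0.018; 0 0 6 0 0 0; 0 0 0 0 0 0"
}}

```text
time_s: 3.45
ee_pos: [0.6271, -0.1153, 0.1445]
eef_rot: [3.141, -0.0, 1.718]
force: [0.8, -0.7, 0.6]
grip_width: 0.0471
```

Call:
{"api": "move_arm", "payload": {
  "rows": "0 0 0 0 0 0; 0 0 0 0 0 0; 0 0 0 0 0 0; 0 0 0 0 0 0; 0 0 0 0 0 0; 0 0 0 0 0 0",
  "grip": -1,
  "newtons": 35
}}

```text
time_s: 4.2
ee_pos: [0.6272, -0.1154, 0.1449]
eef_rot: [3.141, 0.0, 1.718]
force: [-0.0, -0.4, 0.2]
grip_width: 0.0115
```

Call:
{"api": "move_arm", "payload": {
  "rows": "0 0 -6 0 0 0; 0 0 -8 0 0 0; 0 0 -10 0 0 0; 0 0 -10 0 0 0; 0 0 -10 0 0 0; 0 0 -10 0 0 0; 0 0 0 0 0 0; 0 0 0 0 0 0; 0 0 0 0 0 0"
}}

```text
time_s: 5.32
ee_pos: [0.6269, -0.1153, 0.2026]
eef_rot: [3.141, -0.0, 1.718]
force: [0.2, -0.7, -3.1]
grip_width: 0.0116
```

```bash
python3 - <<'E'
from h import *
col,W,M=cloud('side'); np.save('W_side1.npy',W); cv2.imwrite('pics/side2.png',cv2.resize(col[100:280,230:470],None,fx=3,fy=3))
E
```

```text
(no output)
```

View pics/side2.png

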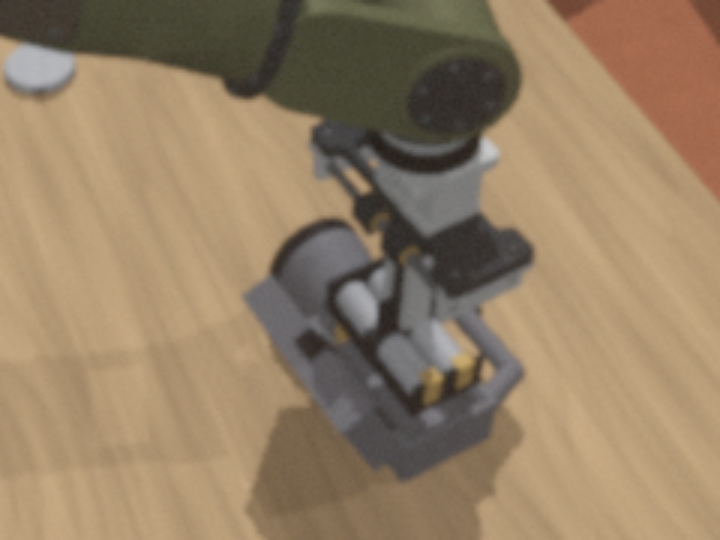

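The carrier is clear (brass plates at (430,385) and (467,368)) and the torch stayed down. Raising further and turning.

Call:
{"api": "move_arm", "payload": {
  "rows": "0 0 -20 0 0 0; 0 0 -30 0 0 0; 0 0 -25 0 0 0; 0 0 -12 0 0 0; 0 0 0 0 0 0.08; 0 0 0 0 0 0.15; 0 0 0 0 0 0.18; 0 0 0 0 0 0.18; 0 0 0 0 0 0.18; 0 0 0 0 0 0.18; 0 0 0 0 0 0.18; 0 0 0 0 0 0.18; 0 0 0 0 0 0.18; 0 0 0 0 0 0.18; 0 0 0 0 0 0.18; 0 0 0 0 0 0.18; 0 0 0 0 0 0.18; 0 0 0 0 0 0.18; 0 0 0 0 0 0.18; 0 0 0 0 0 0.18"
}}

```text
time_s: 7.88
ee_pos: [0.6249, -0.1149, 0.2764]
eef_rot: [3.124, 0.015, -1.123]
force: [1.3, 0.3, -2.8]
grip_width: 0.012
```

Call:
{"api": "move_arm", "payload": {
  "rows": "0 0 -6 0 0 0.12; 0 0 -6 0 0 0.1; 0 0 -4 0 0 0.04; 0 0 0 0 0 0; 0 0 0 0 0 0"
}}

```text
time_s: 8.5
ee_pos: [0.6247, -0.1149, 0.2886]
eef_rot: [3.115, 0.012, -1.393]
force: [-0.3, 0.2, -3.5]
grip_width: 0.0117
```

```bash
cat >> h.py <<'E'
def delta(pos,yaw):
    Tt,o=tcp(); Rt=R.from_euler('xyz',[np.pi,0,yaw]).as_matrix()
    d=Tt[:3,:3].T@(np.array(pos)-Tt[:3,3]); w=R.from_matrix(Tt[:3,:3].T@Rt).as_rotvec()
    print('delta mm',np.round(d*1000,1),'rot',np.round(w,4))
E
python3 - <<'E'
from h import *
delta([.627,-.1153,.289],1.718-np.pi)
for n in ['scene','side','wrist']:
    col,W,M=cloud(n); np.save(f'W2_{n}.npy',W); np.save(f'C2_{n}.npy',col)
cv2.imwrite('pics/side3.png',cv2.resize(np.load('C2_side.npy')[80:280,230:470],None,fx=3,fy=3))
cv2.imwrite('pics/scene3.png',cv2.resize(np.load('C2_scene.npy')[100:280,170:410],None,fx=3,fy=3))
cv2.imwrite('pics/wrist3.png',np.load('C2_wrist.npy'))
E
```

```text
delta mm [ 0.8 -2.2 -0.5] rot [0.0267 0.0115 0.0304]
```

View pics/side3.png

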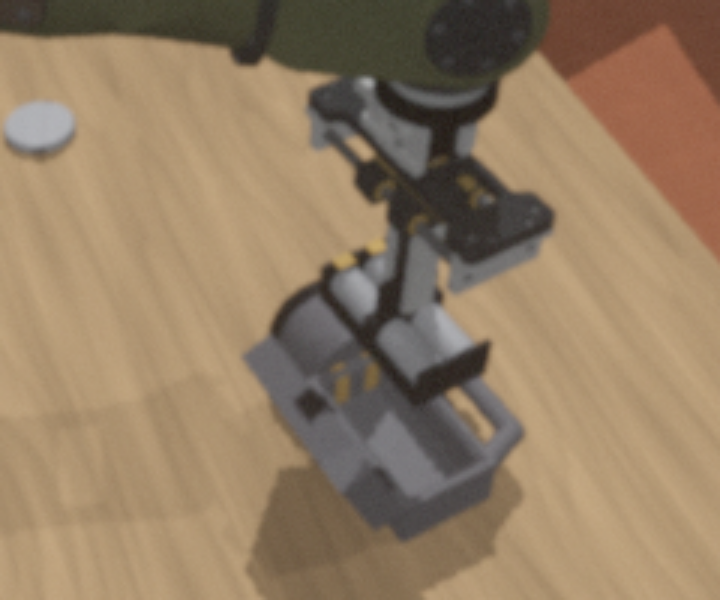

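View pics/scene3.png

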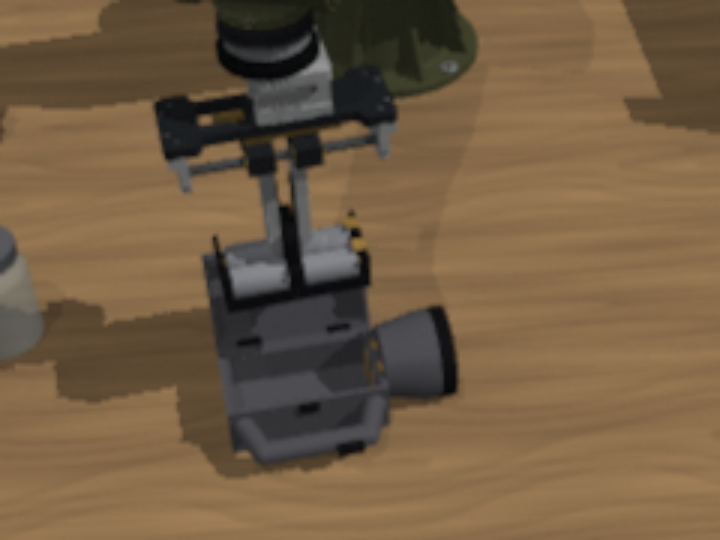

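View pics/wrist3.png

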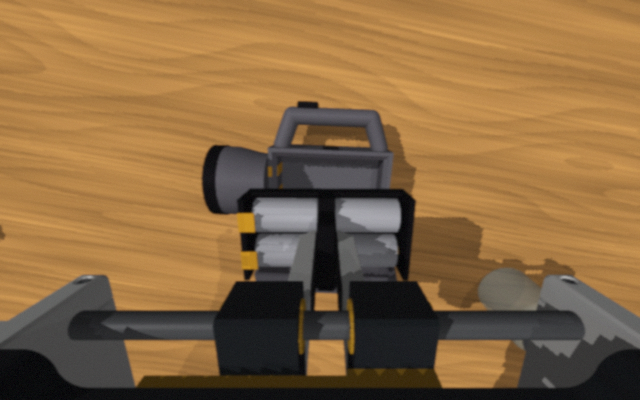

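```bash
python3 - <<'E'
from h import *
Tt,o=tcp(); print(o['ee_pos'],o['eef_rot'])
for n in ['wrist','side','scene']:
    W=np.load(f'W2_{n}.npy').reshape(-1,3); W=W[~np.isnan(W[:,0])]
    L=(W-Tt[:3,3])@Tt[:3,:3]*1000
    k=(L[:,2]>92)&(L[:,2]<140)&(abs(L[:,0])<80)&(abs(L[:,1])<60)
    q=L[k]; print(n,len(q),'x',np.percentile(q[:,0],[.5,2,98,99.5]),'y',np.percentile(q[:,1],[.5,2,98,99.5]),'z',np.percentile(q[:,2],[1,99]))
    # boards top
    t=q[(q[:,2]<104)]; print(' top z',np.percentile(t[:,2],[1,10,50]))
    g=L[(L[:,2]>66)&(L[:,2]<100)&(abs(L[:,0])<6)&(abs(L[:,1])<35)]
    if len(g): print(' plate y',np.percentile(g[:,1],[1,99]),len(g))
E
```

```text
[ 0.62474835 -0.11488922  0.28882364] [ 3.11537239  0.01175411 -1.39378517]
wrist 11311 x [-61.77929416 -60.39658266  58.26283634  59.6263057 ] y [-31.86187577 -31.69333509  23.27812682  28.43782016] z [ 97.23603825 130.47064925]
 top z [ 93.82207028  98.19620718 102.45155406]
 plate y [-23.92875988  20.8304986 ] 1425
side 1424 x [-64.5793414  -62.50194926  58.50911111  58.96254716] y [-29.5335902  -26.09874663  32.078088    32.57274829] z [ 96.21087125 131.66332787]
 top z [ 94.04179157  97.21309181 101.68142458]
 plate y [-28.25083056  29.94601144] 119
scene 1039 x [-61.79224748 -60.2740959   58.81726485  59.7360136 ] y [-34.45332899 -33.81697478  19.01132918  23.67094314] z [ 95.94801812 133.74111193]
 top z [ 93.35219056  97.81976239 101.49855799]
 plate y [-26.09975368  17.24483901] 88
```

Call:
{"api": "move_arm", "payload": {
  "rows": "0 -1 0 0.015 0.007 0.02; 0 -1 0 0.012 0.005 0.01; 0 0 0 0 0 0; 0 0 0 0 0 0"
}}

```text
time_s: 9.15
ee_pos: [0.6268, -0.1145, 0.2887]
eef_rot: [-3.139, -0.001, -1.425]
force: [0.2, 0.1, -2.6]
grip_width: 0.0113
```

```bash
python3 - <<'E'
from h import *
delta([.6265,-.1148,.195],1.718-np.pi)
W=np.load('W2_wrist.npy').reshape(-1,3); W=W[~np.isnan(W[:,0])]
for n in ('wrist','side','scene'):
    W=np.load(f'W2_{n}.npy').reshape(-1,3); W=W[~np.isnan(W[:,0])]
    th=.145; c=np.array([.6273,-.1147]); Rz=np.array([[np.cos(th),-np.sin(th)],[np.sin(th),np.cos(th)]])
    L=np.c_[(W[:,:2]-c)@Rz,W[:,2]]
    P=L[(L[:,0]>.028)&(L[:,0]<.05)&(abs(L[:,1])<.05)&(abs(L[:,2]-.050)<.003)]
    if len(P)>20: print(n,'+x rim',len(P),np.polyfit(P[:,1],P[:,0],1),np.percentile(P[:,0],[2,98]))
    P=L[(L[:,1]<-.058)&(L[:,1]>-.085)&(abs(L[:,0])<.04)&(abs(L[:,2]-.05)<.003)]
    if len(P)>20: print(n,'-y rim',len(P),np.polyfit(P[:,0],P[:,1],1),np.percentile(P[:,1],[2,98]))
    P=L[(L[:,1]>.058)&(L[:,1]<.085)&(abs(L[:,0])<.04)&(abs(L[:,2]-.05)<.003)]
    if len(P)>20: print(n,'+y rim',len(P),np.polyfit(P[:,0],P[:,1],1),np.percentile(P[:,1],[2,98]))
    P=L[(L[:,1]>.1)&(L[:,1]<.18)&(abs(L[:,0])<.06)&(L[:,2]>.015)]
    if len(P)>20: print(n,'lamp x',np.percentile(P[:,0],[1,99]),'ymax',np.percentile(P[:,1],99))
E
```

```text
delta mm [ 0.1  0.6 93.7] rot [-0.0025 -0.0015 -0.0017]
wrist +x rim 612 [0.00621161 0.04023429] [0.03561406 0.04636459]
wrist -y rim 248 [ 0.04150886 -0.06752257] [-0.0708452  -0.05941817]
wrist +y rim 305 [0.01083651 0.06941967] [0.06054604 0.08193475]
wrist lamp x [-0.03267623  0.04296395] ymax 0.13661094404159915
side +x rim 80 [0.04420328 0.03828775] [0.0314492  0.04449337]
side -y rim 110 [ 0.00566839 -0.06509781] [-0.06927471 -0.05923782]
side +y rim 94 [-0.02025667  0.07110776] [0.0628372  0.08226119]
side lamp x [-0.04037798  0.00146615] ymax 0.1402789440442556
scene +x rim 73 [0.01367621 0.04302436] [0.03921694 0.04871836]
scene -y rim 53 [-0.02199791 -0.06718676] [-0.07056921 -0.06029668]
scene +y rim 69 [0.08491882 0.07002345] [0.06071782 0.08334913]
scene lamp x [-0.02231347  0.04587155] ymax 0.13673601104394073
```

Call:
{"api": "move_arm", "payload": {
  "rows": "0 0 20 0 0 0; 0 0 25 0 0 0; 0 0 20 0 0 0; 0 0 12 0 0 0; 0 0 6 0 0 0; 0 0 0 0 0 0; 0 0 0 0 0 0"
}}

```text
time_s: 10.02
ee_pos: [0.6278, -0.1148, 0.2053]
eef_rot: [-3.136, -0.003, -1.425]
force: [0.0, -0.2, -1.8]
grip_width: 0.0117
```

```bash
python3 - <<'E'
from h import *
delta([.6265,-.1148,.195],1.718-np.pi)
for n in ['side','wrist']:
    col,W,M=cloud(n); np.save(f'W3_{n}.npy',W)
    cv2.imwrite(f'pics/{n}4.png',cv2.resize(col[80:280,230:470],None,fx=3,fy=3) if n=='side' else col)
E
```

```text
delta mm [-0.2  1.4 10.3] rot [-0.0056 -0.0027 -0.0013]
```

View pics/side4.png

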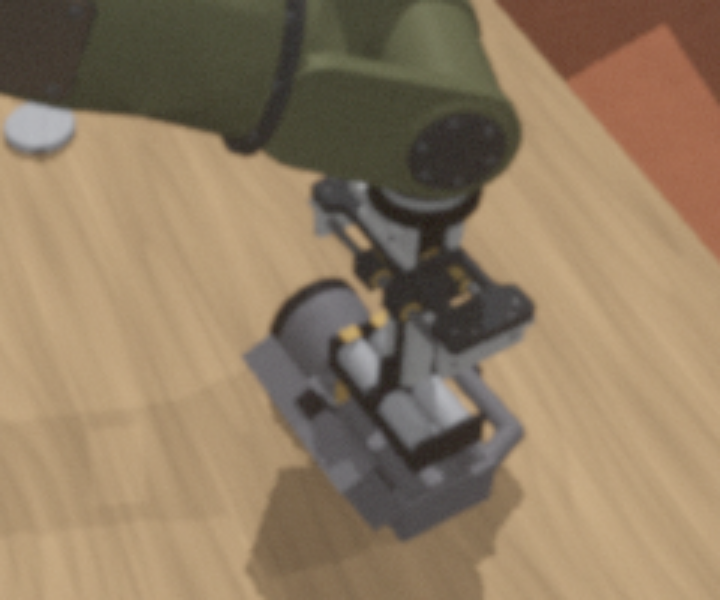

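View pics/wrist4.png

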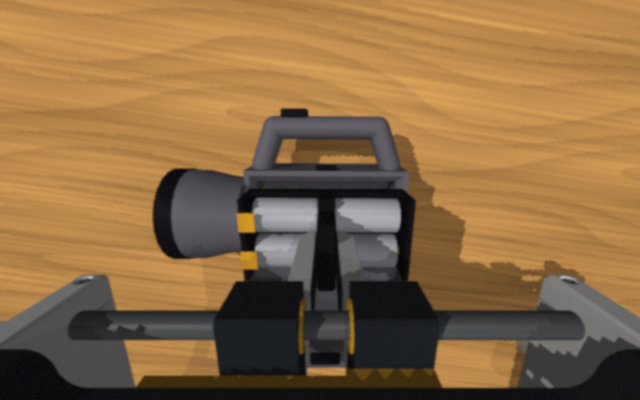

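Contacts lie at the lamp end (wrist picture, brass at (246,222) and (248,262), lamp at left). Comparing the carrier's edges with the rim within this one camera before lowering.

```bash
python3 - <<'E'
from h import *
W=np.load('W3_wrist.npy').reshape(-1,3); W=W[~np.isnan(W[:,0])]
th=.145; c=np.array([.6273,-.1147]); Rz=np.array([[np.cos(th),-np.sin(th)],[np.sin(th),np.cos(th)]])
L=np.c_[(W[:,:2]-c)@Rz,W[:,2]]*1000
P=L[(L[:,0]>28)&(L[:,0]<50)&(abs(L[:,1])<55)&(abs(L[:,2]-50)<2)]
print('+x rim',len(P),np.polyfit(P[:,1],P[:,0],1),np.percentile(P[:,0],[1,50,99]),'y',np.percentile(L[(L[:,0]>38)&(L[:,0]<43)&(abs(L[:,1])<90)&(abs(L[:,2]-50)<2)][:,1],[1,99]))
P=L[(abs(L[:,0])<45)&(abs(L[:,1])<70)&(L[:,2]>85)&(L[:,2]<125)]
print('carrier',len(P),'x',np.percentile(P[:,0],[1,99,99.7]),'y',np.percentile(P[:,1],[.5,1,99,99.5]),'z',np.percentile(P[:,2],[5,50,95]))
P=L[(L[:,0]>24)&(L[:,0]<40)&(abs(L[:,1])<75)&(L[:,2]>85)&(L[:,2]<125)]
Q=P[P[:,0]>np.percentile(P[:,0],85)]; print('front face fit',np.polyfit(Q[:,1],Q[:,0],1),len(Q),'y',Q[:,1].min(),Q[:,1].max())
E
```

```text
+x rim 971 [5.60280164e-03 4.07011008e+01] [36.46090418 40.45173613 47.04151935] y [-69.68033202  71.28714912]
carrier 10104 x [-25.68111454  32.69223903  32.87601623] y [-60.07998294 -59.70203541  60.96553917  61.35079102] z [ 89.99270125 100.88774687 107.72894069]
front face fit [8.90986004e-04 3.22889623e+01] 361 y -60.85789495016196 61.386756647696515
```

Call:
{"api": "move_arm", "payload": {
  "rows": "0 1 4 -0.005 -0.003 0; 0 0 8 0 0 0; 0 0 8 0 0 0; 0 0 8 0 0 0; 0 0 6 0 0 0; 0 0 0 0 0 0; 0 0 0 0 0 0"
}}

```text
time_s: 11.0
ee_pos: [0.6267, -0.1149, 0.1688]
eef_rot: [-3.141, 0.001, -1.425]
force: [-0.7, 0.4, -3.0]
grip_width: 0.012
```

Call:
{"api": "move_arm", "payload": {
  "rows": "0 0 6 0 0 0; 0 0 6 0 0 0; 0 0 5 0 0 0; 0 0 4 0 0 0; 0 0 2 0 0 0; 0 0 0 0 0 0; 0 0 0 0 0 0"
}}

```text
time_s: 11.88
ee_pos: [0.627, -0.1149, 0.145]
eef_rot: [-3.14, 0.0, -1.425]
force: [0.1, -0.0, -2.1]
grip_width: 0.012
```

Call:
{"api": "move_arm", "payload": {
  "rows": "0 0 1 0 0 0; 0 0 1 0 0 0; 0 0 0 0 0 0; 0 0 0 0 0 0"
}}

```text
time_s: 12.38
ee_pos: [0.6271, -0.1149, 0.145]
eef_rot: [-3.139, -0.0, -1.425]
force: [-0.3, -0.3, -1.3]
grip_width: 0.012
```

Call:
{"api": "move_arm", "payload": {
  "rows": "0 0 3 0 0 0; 0 0 3 0 0 0; 0 0 0 0 0 0; 0 0 0 0 0 0"
}}

```text
time_s: 12.88
ee_pos: [0.6276, -0.1149, 0.1453]
eef_rot: [-3.137, -0.001, -1.425]
force: [-0.4, -0.2, -3.0]
grip_width: 0.0113
```

Call:
{"api": "move_arm", "payload": {
  "rows": "0 0 4 0 0 0"
}}

```text
time_s: 13.0
ee_pos: [0.6283, -0.1148, 0.1445]
eef_rot: [-3.135, -0.002, -1.425]
force: [-17.2, 7.2, 45.5]
grip_width: 0.0116
```

```bash
python3 - <<'E'
from h import *
delta([.6265,-.1148,.145],1.718-np.pi); o=sensors.get_obs(); print(o['ee_pos'],o['force'],o['tau'])
for n in ['side','wrist']:
    col,W,M=cloud(n); np.save(f'W4_{n}.npy',W)
    cv2.imwrite(f'pics/{n}5.png',cv2.resize(col[80:280,230:470],None,fx=3,fy=3) if n=='side' else col)
E
```

```text
delta mm [-0.3  1.8 -0.5] rot [-0.007  -0.0018 -0.001 ]
[ 0.62829251 -0.11482177  0.14447452] [-17.17070371   7.16085991  45.48889113] [-2.25783437e+00 -4.02900088e+01 -2.25309420e+01 -6.77200332e-01
 -5.08319736e+00 -1.00725322e-02]
```

View pics/side5.png

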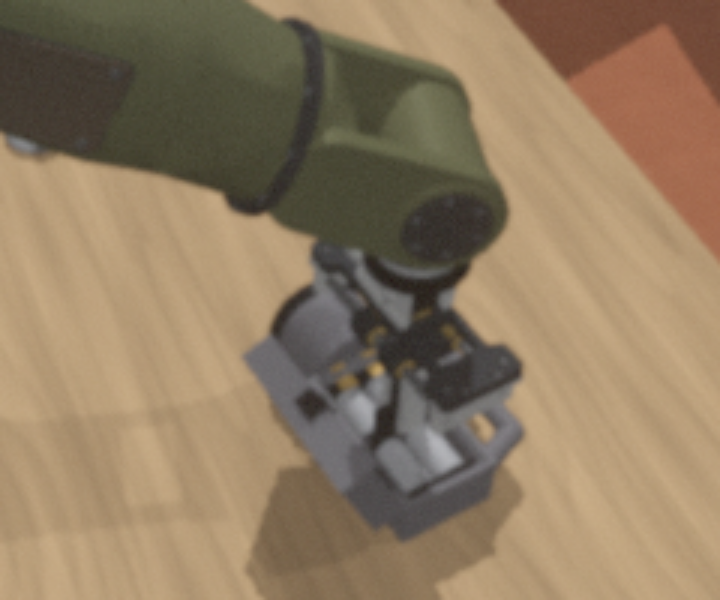

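View pics/wrist5.png

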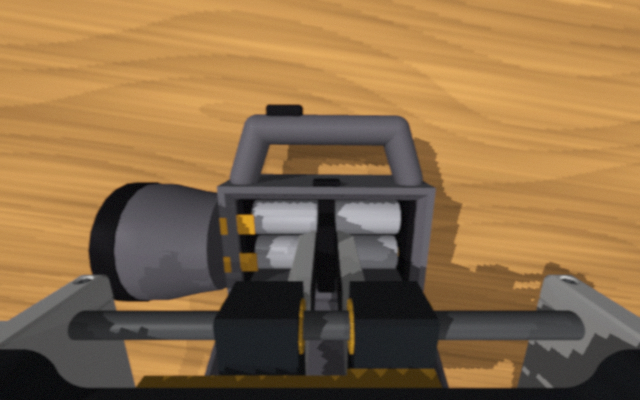

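It is seated: pressing 4 mm more built up 45 N without any sinking, and the carrier sits inside the rim all round. Easing off, then releasing.

Call:
{"api": "move_arm", "payload": {
  "rows": "0 0 0 0 0 0; 0 0 0 0 0 0; 0 0 0 0 0 0"
}}

```text
time_s: 13.48
ee_pos: [0.6285, -0.1148, 0.1445]
eef_rot: [-3.134, -0.002, -1.425]
force: [-2.4, 0.7, 5.6]
grip_width: 0.0114
```

Call:
{"api": "move_arm", "payload": {
  "rows": "0 0 0 0 0 0; 0 0 0 0 0 0; 0 0 0 0 0 0; 0 0 0 0 0 0; 0 0 -5 0 0 0; 0 0 -10 0 0 0; 0 0 -15 0 0 0; 0 0 -25 0 0 0; 0 0 -35 0 0 0; 0 0 -35 0 0 0; 0 0 -25 0 0 0; 0 0 0 0 0 0; 0 0 0 0 0 0",
  "grip": 0
}}

```text
time_s: 15.1
ee_pos: [0.6268, -0.1146, 0.305]
eef_rot: [-3.13, -0.004, -1.425]
force: [-0.1, -0.8, -1.4]
grip_width: 0.0468
```

```bash
python3 - <<'E'
from h import *
o=sensors.get_obs(); print(o['ee_pos'],o['eef_rot'],o['qpos'])
for n in ['side','wrist','scene']:
    col,W,M=cloud(n); np.save(f'W5_{n}.npy',W)
    cv2.imwrite(f'pics/{n}6.png',cv2.resize(col[80:280,230:470],None,fx=3,fy=3) if n=='side' else col if n=='wrist' else cv2.resize(col[100:280,170:410],None,fx=3,fy=3))
    W=W.reshape(-1,3); W=W[~np.isnan(W[:,0])]
    th=.145; c=np.array([.6273,-.1147]); Rz=np.array([[np.cos(th),-np.sin(th)],[np.sin(th),np.cos(th)]])
    L=np.c_[(W[:,:2]-c)@Rz,W[:,2]]*1000
    P=L[(abs(L[:,0])<30)&(abs(L[:,1])<12)&(L[:,2]>66)&(L[:,2]<85)]
    print(n,'grip top z',np.median(P[:,2]),len(P),P[:,:2].min(0),P[:,:2].max(0))
E
```

```text
[ 0.62677193 -0.11457663  0.30495864] [-3.12964956 -0.00371873 -1.42456709] [-2.38564699e-01  4.91066739e-01  1.25174067e+00  1.05428900e-03
  1.38631972e+00  1.18579325e+00]
side grip top z 73.29994823891982 109 [-23.60407663  -5.40552406] [22.80684481  8.5671107 ]
wrist grip top z 72.5660931630902 377 [-20.21809314  -4.94251044] [24.69229489  5.87251113]
scene grip top z 72.42988496795522 61 [-18.25565322  -5.27009729] [26.51982573  6.57493465]
```

View pics/side6.png

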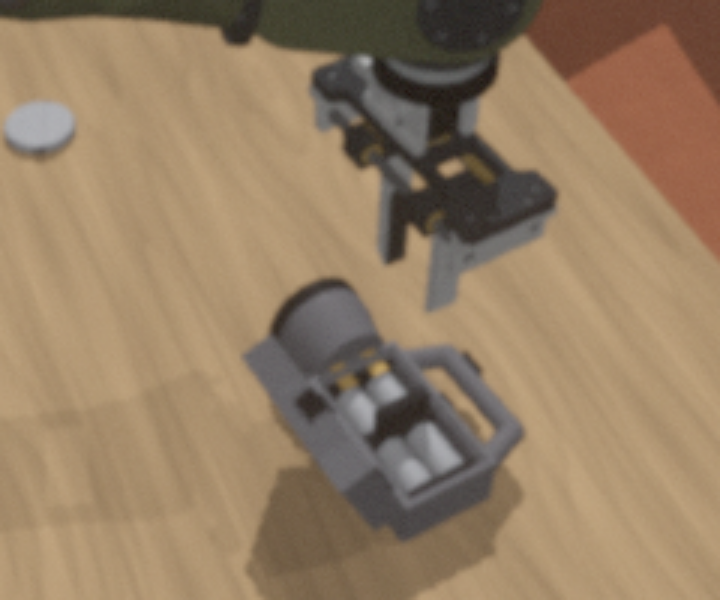

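View pics/scene6.png

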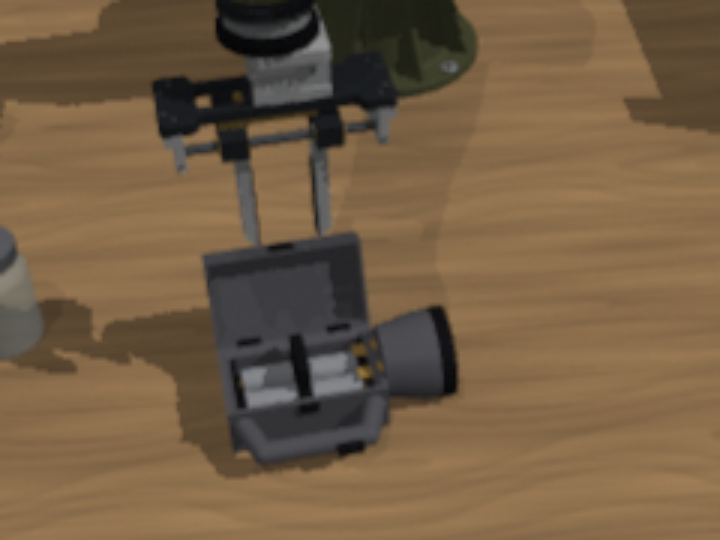

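Carrier is seated with its brass beside the bay's blades at the lamp end (scene crop (360,360)), grip top 72–73 mm as before. Now go behind the cover.

Call:
{"api": "move_arm", "payload": {
  "rows": "0 35 0 -0.006 -0.002 0; 0 40 0 -0.006 -0.002 0; 0 40 0 0 0 0; 0 17 0 0 0 0; 0 0 0 0 0 0"
}}

```text
time_s: 15.88
ee_pos: [0.4918, -0.134, 0.2996]
eef_rot: [3.134, 0.003, -1.424]
force: [1.4, -0.6, -0.0]
grip_width: 0.047
```

```bash
python3 - <<'E'
from h import *
delta([.4972,-.1336,.202],-1.425)
E
```

```text
delta mm [ 0.7 -6.1 97.6] rot [0.0072 0.0035 0.0006]
```

Call:
{"api": "move_arm", "payload": {
  "rows": "0 -3 25 0.004 0.002 0; 0 -2 30 0.003 0.001 0; 0 0 25 0 0 0; 0 0 12 0 0 0; 0 0 0 0 0 0; 0 0 0 0 0 0"
}}

```text
time_s: 16.62
ee_pos: [0.5001, -0.1327, 0.2043]
eef_rot: [-3.141, 0.001, -1.424]
force: [1.4, 0.6, -0.1]
grip_width: 0.0475
```

```bash
python3 - <<'E'
from h import *
delta([.4972,-.1336,.202],-1.425)
col,W,M=cloud('side')
cv2.imwrite('pics/side7.png',cv2.resize(col[80:280,230:470],None,fx=3,fy=3))
E
```

```text
delta mm [0.5 3.  2.3] rot [-0.0002  0.0006  0.0015]
```

View pics/side7.png

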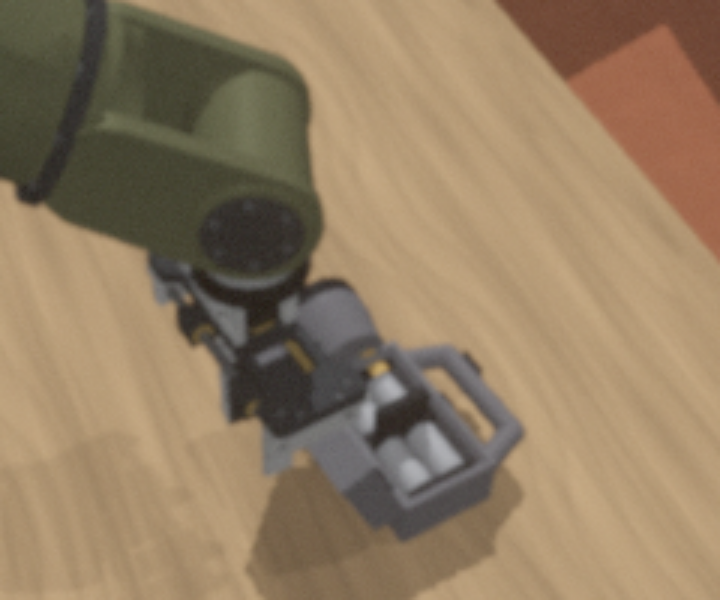

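Call:
{"api": "move_arm", "payload": {
  "rows": "0 -10 0 0 0 0; 0 -10 0 0 0 0; 0 -8 -1 0 0 0; 0 -8 -2 0 0 0; 0 -8 -2 0 0 0"
}}

```text
time_s: 17.3
ee_pos: [0.5468, -0.126, 0.2114]
eef_rot: [-3.14, -0.001, -1.424]
force: [-0.4, 0.9, 0.5]
grip_width: 0.0471
```

Call:
{"api": "move_arm", "payload": {
  "rows": "0 -8 -3 0 0 0; 0 -8 -3 0 0 0; 0 0 0 0 0 0"
}}

```text
time_s: 17.68
ee_pos: [0.5643, -0.1233, 0.2178]
eef_rot: [-3.139, -0.001, -1.424]
force: [-0.3, 0.2, -0.1]
grip_width: 0.0469
```

```bash
cat >> h.py <<'E'
def tf(save=None):
    Tt,o=tcp(); th=.145; c=np.array([.6278,-.1145]); Rz=np.array([[np.cos(th),-np.sin(th)],[np.sin(th),np.cos(th)]])
    l=(Tt[:2,3]-c)@Rz*1000; print('tip torch x %.1f y %.1f z %.1f'%(l[0],l[1],(Tt[2,3]-.097)*1000),o['eef_rot'],o['force'])
E
python3 - <<'E'
from h import *
tf()
for n in ['side','scene']:
    col,W,M=cloud(n)
    cv2.imwrite(f'pics/{n}8.png',cv2.resize(col[80:280,230:470] if n=='side' else col[100:280,170:410],None,fx=3,fy=3))
E
```

```text
tip torch x -64.1 y 0.5 z 120.8 [-3.13939629e+00 -5.60498420e-04 -1.42352352e+00] [-0.30210363  0.15279443 -0.08718369]
```

View pics/scene8.png

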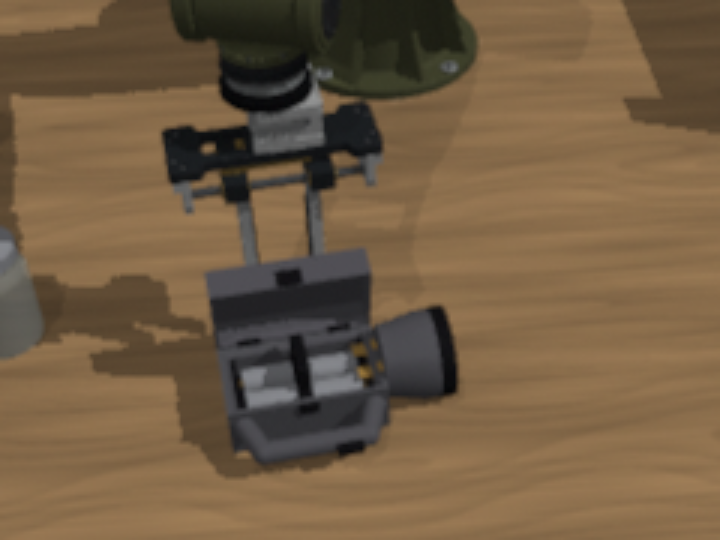

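View pics/side8.png

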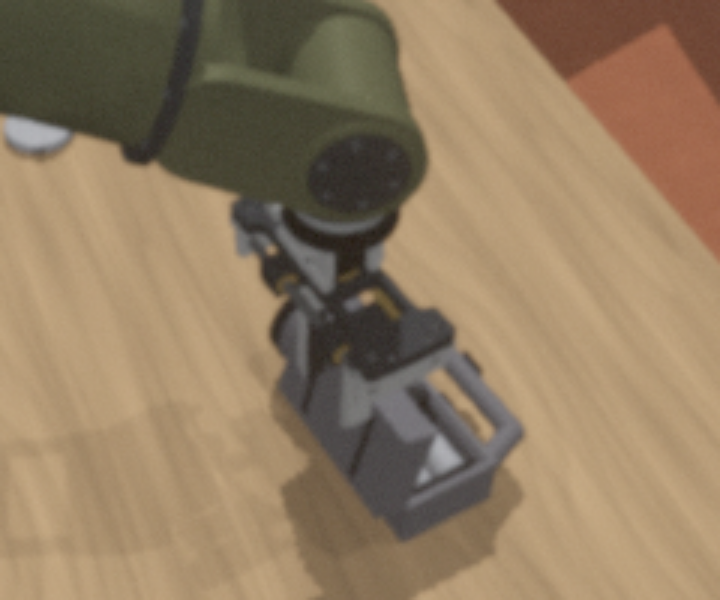

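Call:
{"api": "move_arm", "payload": {
  "rows": "0 -6 0 0 0 0; 0 -6 0 0 0 0; 0 -7 0 0 0 0; 0 -7 1 0 0 0; 0 -7 2 0 0 0; 0 -7 2 0 0 0; 0 0 0 0 0 0"
}}

```text
time_s: 18.65
ee_pos: [0.6061, -0.1172, 0.212]
eef_rot: [-3.14, -0.0, -1.424]
force: [-0.1, -0.6, 0.6]
grip_width: 0.0472
```

```bash
python3 - <<'E'
from h import *
tf()
for n in ['side','scene']:
    col,W,M=cloud(n)
    cv2.imwrite(f'pics/{n}9.png',cv2.resize(col[80:280,230:470] if n=='side' else col[100:280,170:410],None,fx=3,fy=3))
E
```

```text
tip torch x -21.8 y 0.5 z 115.0 [-3.14011593e+00 -3.33225460e-04 -1.42384681e+00] [-0.05522619 -0.56772769  0.57616471]
```

View pics/scene9.png

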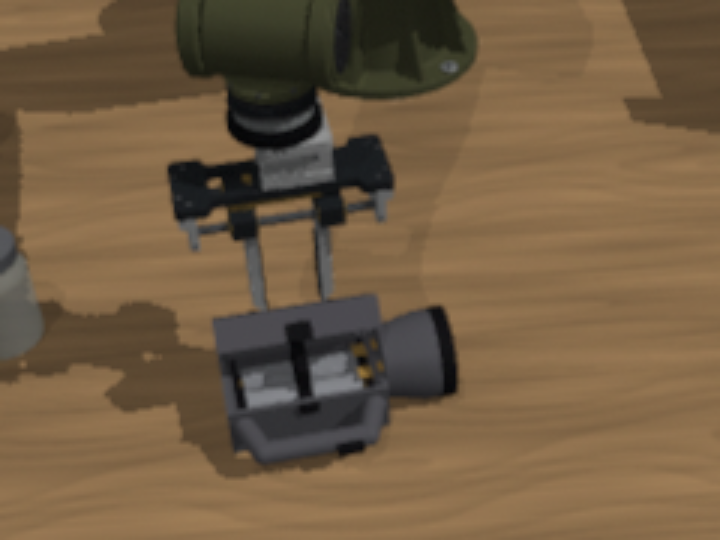

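View pics/side9.png

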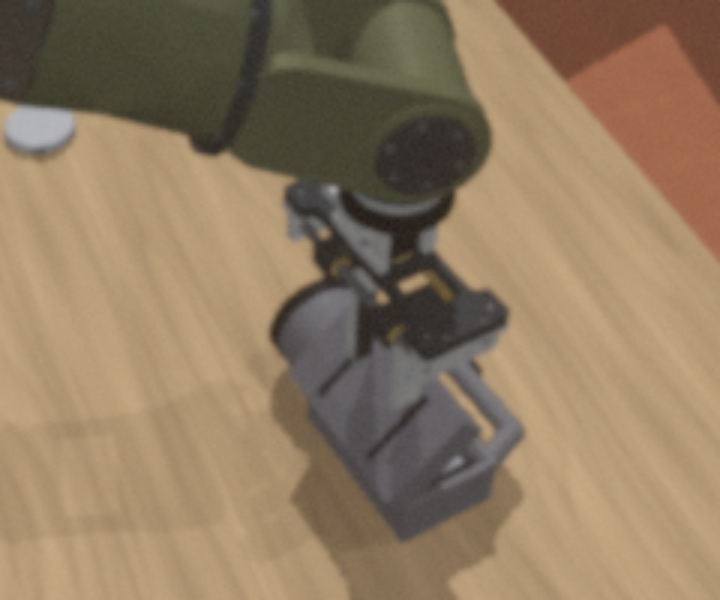

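Call:
{"api": "move_arm", "payload": {
  "rows": "0 -7 4 0 0 0; 0 -6 4 0 0 0; 0 -6 4 0 0 0; 0 -5 5 0 0 0; 0 -5 5 0 0 0; 0 -4 5 0 0 0; 0 0 0 0 0 0"
}}

```text
time_s: 19.62
ee_pos: [0.6406, -0.1121, 0.183]
eef_rot: [-3.14, -0.0, -1.424]
force: [-0.9, -0.0, -0.3]
grip_width: 0.0473
```

```bash
python3 - <<'E'
from h import *
tf()
for n in ['scene']:
    col,W,M=cloud(n)
    cv2.imwrite(f'pics/{n}10.png',cv2.resize(col[80:280,230:470] if n=='side' else col[100:280,170:410],None,fx=3,fy=3))
E
```

```text
tip torch x 13.0 y 0.6 z 86.0 [-3.14041305e+00 -1.44179821e-04 -1.42409252e+00] [-0.89688239 -0.03153613 -0.3097935 ]
```

View pics/scene10.png

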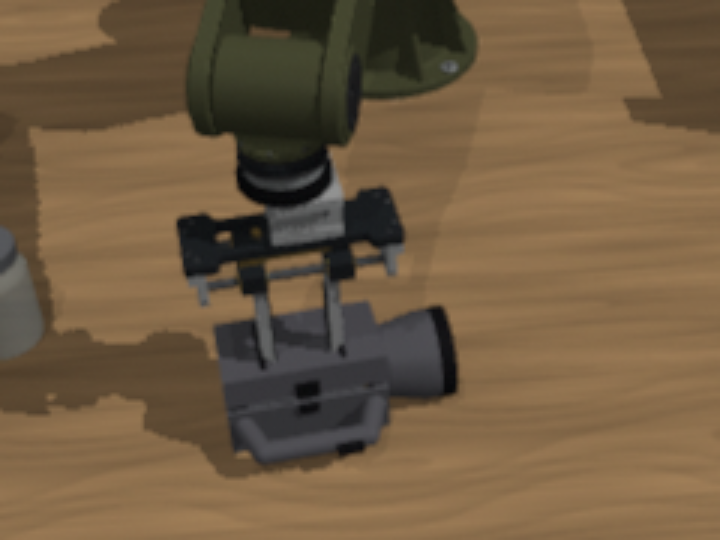

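Call:
{"api": "move_arm", "payload": {
  "rows": "0 -1 2 0 0 0; 0 0 2 0 0 0; 0 0 2 0 0 0"
}}

```text
time_s: 20.05
ee_pos: [0.6417, -0.112, 0.1777]
eef_rot: [-3.139, -0.001, -1.424]
force: [0.5, -0.9, 0.3]
grip_width: 0.0473
```

Call:
{"api": "move_arm", "payload": {
  "rows": "0 0 2 0 0 0; 0 0 2 0 0 0"
}}

```text
time_s: 20.3
ee_pos: [0.6419, -0.1121, 0.1761]
eef_rot: [-3.137, -0.001, -1.424]
force: [-10.3, 1.7, 24.8]
grip_width: 0.0471
```

Call:
{"api": "move_arm", "payload": {
  "rows": "0 0 2 0 0 0; 0 0 0 0 0 0"
}}

```text
time_s: 20.55
ee_pos: [0.6419, -0.1121, 0.1769]
eef_rot: [-3.136, -0.002, -1.424]
force: [0.4, 0.6, 1.0]
grip_width: 0.047
```

Call:
{"api": "move_arm", "payload": {
  "rows": "0 0 -8 0 0 0; 0 0 -20 0 0 0; 0 0 -35 0 0 0; 0 0 -40 0 0 0; 0 50 -20 0 0 0; 0 50 0 0 0 0; 0 50 0 0 0 0; 0 0 0 0 0 0; 0 0 0 0 0 0; 0 0 0 0 0 0"
}}

```text
time_s: 21.8
ee_pos: [0.4897, -0.1342, 0.3121]
eef_rot: [-3.128, -0.006, -1.424]
force: [0.8, 0.4, -0.3]
grip_width: 0.0466
```

```bash
python3 - <<'E'
from h import *
tf()
for n in ['scene','side','wrist']:
    col,W,M=cloud(n)
    cv2.imwrite(f'pics/{n}11.png',col if n=='wrist' else cv2.resize(col[80:280,230:470] if n=='side' else col[100:280,170:410],None,fx=3,fy=3))
    W=W.reshape(-1,3); W=W[~np.isnan(W[:,0])]
    th=.145; c=np.array([.6278,-.1145]); Rz=np.array([[np.cos(th),-np.sin(th)],[np.sin(th),np.cos(th)]])
    L=np.c_[(W[:,:2]-c)@Rz,W[:,2]]*1000
    P=L[(abs(L[:,0])<30)&(abs(L[:,1])<60)&(L[:,2]>60)&(L[:,2]<120)]
    A=np.c_[P[:,:2],np.ones(len(P))]; f=np.linalg.lstsq(A,P[:,2],rcond=None)[0]; print(n,len(P),'top plane slope x,y, z0',f, 'max z',P[:,2].max())
    print('  table',np.median(L[(abs(L[:,0])<200)&(abs(L[:,1])<200)&(L[:,2]<10)][:,2]))
    if n=='scene':
        m=W[(W[:,0]>.4)&(W[:,0]<.8)&(W[:,1]>-.45)&(W[:,1]<-.23)&(W[:,2]>.105)&(W[:,2]<.13)];print('jar lid',m.mean(0))
E
```

```text
tip torch x -139.5 y 0.4 z 215.1 [-3.12807251 -0.00605931 -1.42388359] [ 0.77799164  0.40530846 -0.25892119]
scene 712 top plane slope x,y, z0 [2.70351992e-03 2.04324555e-03 7.82423850e+01] max z 82.87136208550461
  table -1.393079309109535
jar lid [ 0.51028411 -0.40456559  0.11327569]
side 1053 top plane slope x,y, z0 [-9.97361034e-04  2.65857430e-03  8.00092525e+01] max z 85.21906853066885
  table 0.9913155483262659
wrist 7147 top plane slope x,y, z0 [-2.89591896e-04  5.11440952e-04  7.88217685e+01] max z 81.60673312469501
  table -0.28242844981873905
```

View pics/scene11.png

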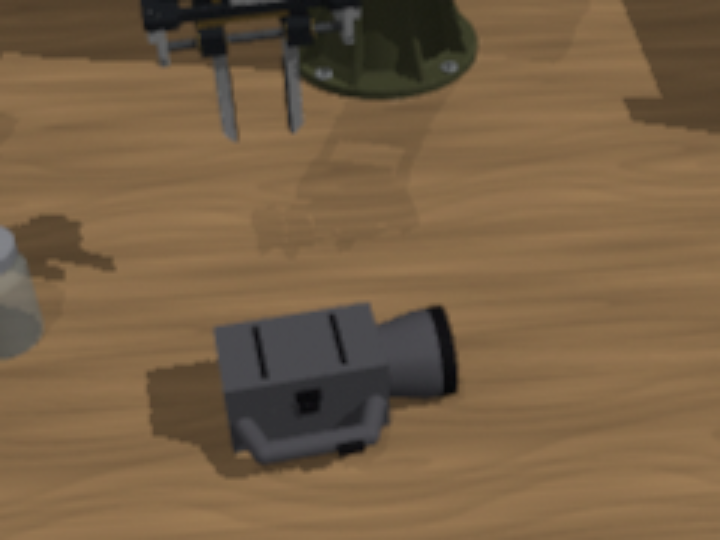

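View pics/side11.png

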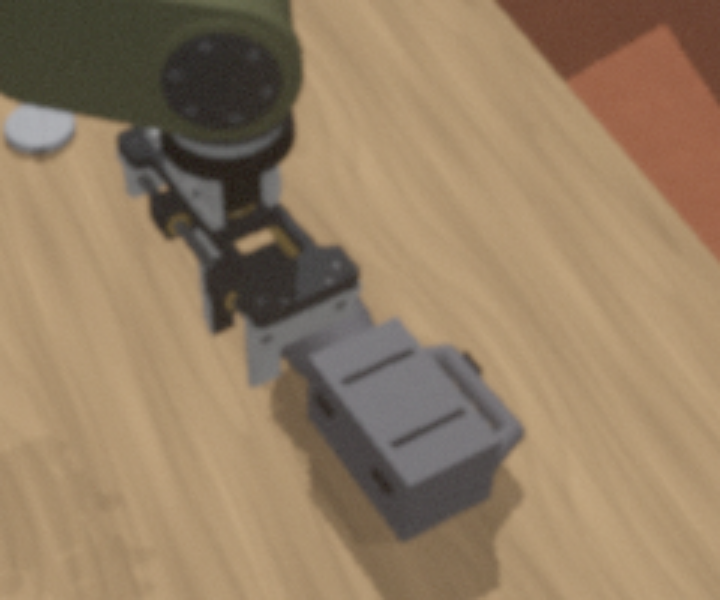

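The cover is shut and level: all three cameras put its top at 79 mm with a slope under 0.003. The arm is clear, and the jar and mirror are where they were. Handing in.

```bash
python3 -c "
from h import *
print(ctrl.hand_in())"
```

```text
the job is handed in; nothing more can be done
None
```

I lifted the carrier out by its grip, turned it half round and lowered it fully home with its brass contacts at the lamp end. Then I swung the cover shut with the fingertips, moved the arm clear and handed in at about 22 s; the hand-in gives no verdict.

- **Carrier:** before I shut the cover, the grip's top stood at 72–73 mm (should be 73), the same as before the swap. The brass was seen next to the bay's blades. While it was still gripped, pressing further built up about 45 N and it sank no deeper.
- **Cover and torch:** all three cameras put the cover's top at about 79 mm above the shelf (should be 79), sloping less than 0.003, so the cover is shut and the torch is flat.
- **Jar and mirror:** the jar's lid had moved less than 1 mm. The mirror looked unmoved in the side picture; I did not re-measure it.

No check failed. The cameras disagreed by about 2 mm with each other, within their stated calibration.

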